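Set up the telescopic camera pole for filming at the worktop

ROBOT

A 7-joint arm with a two-finger parallel gripper is mounted at the origin on a cart in front of the work surface, level with it; the furniture and walls round the work are solid. World frame = base frame: x ahead of the robot, y to its left, z up, the work surface at z = 0. Lengths are in m, angles in rad, forces in N, time in s.
With the tool pointing down it reaches from about 0.35 to 0.9 m from the base axis. Payload 19.9 kg.
Tool frame: the origin (TCP) lies on the centre line of the jaws, within the pads' length; the fingertips stand 19 mm ahead of it and the grasp point (between the pads) is the TCP (env.tcp_to_tips is the z of the fingertips in the tool frame, in m); z points along the fingers, y is the line along which they close (so a half turn about z gives the same grasp; the last joint's range is limited). The gripper opens to 85 mm and grips with 20 to 120 N. Pads are 22 mm wide; open, the fingers measure 114 mm over their backs; the gripper's body (76 mm by 85 mm) begins 54 mm behind the grasp point. The pads swing forward as they close: fully open they stand 13 mm farther back than shut.
Start: joints at [1.095, 0.417, -0.01, 1.614, 0.005, 1.111, -0.053], TCP at [0.263, -0.567, 0.25] pointing down, gripper open.
Joint ranges: [-2.81, 2.81], [-0.39, 2.02], [-1.27, 1.25], [0.06, 2.57], [-1.19, 4.33], [0.19, 2], [-2.82, 2.82]. Speed limits (rad/s): [1.89, 1.89, 2.39, 2.39, 3.01, 3.01, 3.01].

INTERFACE

Orientations are given as [roll, pitch, yaw] about the fixed x, y, z axes, in that order (R = Rz(yaw) Ry(pitch) Rx(roll)).
In Python, from workcell import env gives the robot as it stands.
- The arm moves only by the tool play_rows, never from a script. Its argument "motion" is a list of rows, each a list of 7 numbers: the turn, a rotation vector about the tool's x, y, z in rad, then the shift along the tool's x, y, z in cm, then the opening in per cent of the stroke, from 0 (shut) to 100 (fully open). A call has exactly 8 rows; each row is the pose to reach, as a shift and turn from the pose commanded when the call began, along the tool's axes at that moment; what a row does not reach only later rows make up. A row lasts 1/10 s, in which the tool goes at most 50 mm and 8.59 degrees, less where a joint would pass 70% of its speed; a pose out of reach is approached as far as the arm can. A call with a gripper value outside its range is refused whole. The fingers move at their own pace and stop on an object; "grip_force" is the grip in N (left out, the last holds). Time passes only in rows, so rows that repeat a pose let the fingers close, or fill a call up. It gives the time, the measured TCP pose, the force, the opening and the grip force at its end, in the units of the state.
- env.read_state(): the state, without advancing time (a new reading comes with each control period).
- env.camera(name): name is "scene" or "side" or "wrist"; returns a dict with "image" (480x640x3 uint8, blue, green, red), "range_z" (480x640 float32, m along the optical axis (not along the pixel's ray), 0 where there is no reading), "fx", "fy", "cx", "cy" (pixels), "origin" and "rotation" of the camera in the world; the wrist camera has in their place "tool_from_camera" (4x4, takes a point from camera to tool coordinates, whose origin is the TCP and whose axes are the flange's). Camera axes: x right, y up, looking along -z (the intrinsics and any distortion apply to the point x, -y, -z); pixel columns grow to the right and rows downward; lengths in m; the calibration is good to about 2 mm. A picture is of the moment at which its call begins: read the wrist's pose just before it.
- env.close_job(): hands the job in; it is judged then, once.
The state is a dict: "t": time; "q": joint angles; "joint_velocities": joint speeds; "joint_torque": joint torques, N m; "tool_pos": TCP position; "tool_rot": TCP orientation; "contact_force": force on the tool from outside, world axes, zero at the start; "moment": the same for the moment, N m; "opening": finger opening in m; "grip_force": force on a finger pad.
Only numpy, scipy, OpenCV 4.12 (cv2) and the standard library are available. Lean on these libraries where they do the work, as an engineer would, in place of code of your own. Each camera call takes 0.05 s, during which the arm holds its last target. There are 200 camera calls.

TASK

Set up the little camera pole for filming: stand the folded pole upright in the socket of the weighted stand, then press the red button on its collar so that it pops up to its first stop, and pull the knob up to the second stop, as far as it goes, leaving the foot of the pole down in the socket. Keep hold of the knob and finish holding it fully pulled out: it slides back if let go. Do not knock over or shift the other things on the worktop.

Things in the scene. Friction and masses are not known exactly. Their poses are not given: they have to be found in the camera images.
- pole: Loose telescopic camera pole, 0.58 kg, starts folded, standing on its foot. Black round leg 40 mm across; foot chamfered to 30 mm over its last 6 mm. Origin: underside of the foot, z up the pole. A grey collar, 48 mm across, tops the leg 122 mm above the origin; a 26 mm wide paddle sticks out of it along own -x to 62 mm from the axis. While folded the tube is locked: lift the pole by the knob.
- tube (a joint): Tube's extension, m: 0 folded and locked, 0.024 first stop, 0.075 second stop (end). Pressing the button lets a spring push it to the first stop (0.2 m/s); from there pull by hand (about 2 N); it slides back if let go. Pulling on past the second stop with about 5 N lifts the pole out of the socket. An orange ring on the tube shows just above the collar at the second stop.
- knob_mid (a point): Middle of the black knob with two bright rings on top of the tube: 28 mm across, 28 mm high (14 mm above and below this point), with a 6 mm wide, 5 mm high steel stud on top. Moves with the tube: folded, it is on the pole's axis 139 mm above the pole's origin, the knob's underside 3 mm above the collar's top; fully out 214 mm.
- button_top (a point): Centre of the top of the red release button, 21 mm across, on the end of the paddle: 48 mm from the pole's axis along the pole's own -x, 130 mm above its origin. Pressed straight down. The folded knob stands 23 mm higher (28 mm with its stud) and rises 24 mm when it pops.
- button (a joint): Button travel, m: 0 out, 0.005 fully pressed (about 4 N); the tube is freed from about 0.0035 on. It comes back when let go.
- stand: Heavy dark steel stand, fixed to the worktop: round base 132 mm across and 12 mm thick with an upright round socket tube in the middle, 60 mm outside, 42.6 mm inside. Origin: centre of the underside, on the worktop; z up.
- socket_mouth (a point): Centre of the socket's mouth, 67 mm above the worktop. The socket is 55 mm deep.
- socket_floor (a point): Centre of the socket's floor, 12 mm above the worktop: the pole's foot comes to rest here. The pole may be turned any way round in it.
- tumbler: Bystander: clear drinking glass, 70 mm wide, 98 mm high. Origin under its centre.
- tin: Bystander: blue tin with lid, 64 x 90 x 62 mm. Origin under its centre.
- bottle: Bystander: small amber dropper bottle with a black cap, 33 mm wide, 102 mm high. Origin under its centre.
- spice: Bystander: spice jar with a red lid, 45 mm wide, 106 mm high. Origin under its centre.
- candle: Bystander: tea light in a metal cup, 38 mm wide, 15 mm high. Origin under its centre.

How it is judged:
By the outcome, as a careful person would: the job done as asked, in the order asked, and still so for the second after the job is handed in, while the arm keeps its last pose, push and grip.
It also fails if it takes over 67 s, if anything falls off the work surface, if the arm or the gripper's body presses on something with over 40 N, if the wrist force passes 120 N, or if a joint passes its speed limit or range.

## Working session

There is one attempt and no reset: what is moved stays moved. The work goes in short steps, Python scripts to look and compute and a tool call to move; the robot and the scene stay as the last step left them, time stands still between calls to the robot, and variables do not carry over. Pictures are saved under pics/ and viewed, at most 10 in all, crops included, and the job is handed in when it is done.

Besides the shell and the picture viewer there is one more tool, called as name(argument=value, ...) on one line, values as JSON. play_rows: Moves the arm, as the interface text tells. Its arguments: {"type":"object","properties":{"motion":{"type":"array"},"grip_force":{"type":"number"}},"required":["motion"]}

```bash
mkdir -p pics; ls; cat > h.py <<'E'
import numpy as np,cv2
from workcell import env
from scipy.spatial.transform import Rotation as R
def cloud(name):
    s=env.read_state(); c=env.camera(name); z=c["range_z"]; v,u=np.mgrid[:480,:640]
    P=np.stack([(u-c["cx"])/c["fx"]*z,-(v-c["cy"])/c["fy"]*z,-z],-1)
    if name=="wrist":
        T=np.array(c["tool_from_camera"]); P=P@T[:3,:3].T+T[:3,3]
        P=P@R.from_euler('xyz',s["tool_rot"]).as_matrix().T+np.array(s["tool_pos"])
    else: P=P@np.array(c["rotation"]).T+np.array(c["origin"])
    P[z==0]=np.nan
    return c["image"],P,s
E
python3 - <<'E'
from h import *
s=env.read_state();print(s)
for n in("scene","side"):
    im,P,_=cloud(n);cv2.imwrite(f"pics/{n}0.png",im);np.save(f"{n}0.npy",P)
    c=env.camera(n);print({k:v for k,v in c.items() if k not in("image","range_z")})
E
```

```text
pics
{'t': 0.0, 'q': array([ 1.09453683,  0.41798081, -0.01029779,  1.61419858,  0.00472109,
        1.11069757, -0.05297402]), 'joint_velocities': array([ 0.00023604,  0.00030859,  0.00100318,  0.00119989,  0.00015724,
       -0.00070649,  0.00012776]), 'joint_torque': array([-6.81036508e-04, -8.64423394e+01,  6.78852908e-01, -4.34889901e+01,
        1.89839699e-02,  7.31421504e-03,  2.74507568e-05]), 'tool_pos': array([ 0.26308698, -0.56655933,  0.24964576]), 'tool_rot': array([-3.14033665e+00,  1.14177144e-04,  4.34798515e-01]), 'contact_force': array([-0.13665263,  1.03615911,  0.08083703]), 'moment': array([-0.02216088, -0.02499788,  0.0040806 ]), 'grip_force': 0.0, 'opening': 0.08551726799676751}Traceback (most recent call last):
  File "<stdin>", line 4, in <module>
  File "h.py", line 10, in cloud
    else: P=P@np.array(c["rotation"]).T+np.array(c["origin"])
            ~~~~~~~~~~~~~~~~~~~~~~~~~~~^~~~~~~~~~~~~~~~~~~~~~
ValueError: operands could not be broadcast together with shapes (480,640) (3,)
```

```bash
sed -i 's/else: P=P@np.array(c\["rotation"\]).T/else: P=P@R.from_euler("xyz",c["rotation"]).as_matrix().T/' h.py
python3 - <<'E'
from h import *
for n in("scene","side"):
    im,P,_=cloud(n);cv2.imwrite(f"pics/{n}0.png",im);np.save(f"{n}0.npy",P)
    c=env.camera(n);print({k:v for k,v in c.items() if k not in("image","range_z")})
E
```

```text
{'fx': 442.74555305730536, 'fy': 442.74555305730536, 'cx': 319.5631681011199, 'cy': 237.48532404781255, 'origin': array([0.16248387, 0.12233103, 0.80921148]), 'rotation': array([ 0.69145451, -0.01460294, -2.36474623])}
{'fx': 534.6532003740332, 'fy': 534.6532003740332, 'cx': 319.4135266134855, 'cy': 243.74187673949942, 'origin': array([ 0.09827227, -1.13177606,  0.55025004]), 'rotation': array([ 1.12536014, -0.0171771 , -0.46726778])}
```

View pics/scene0.png

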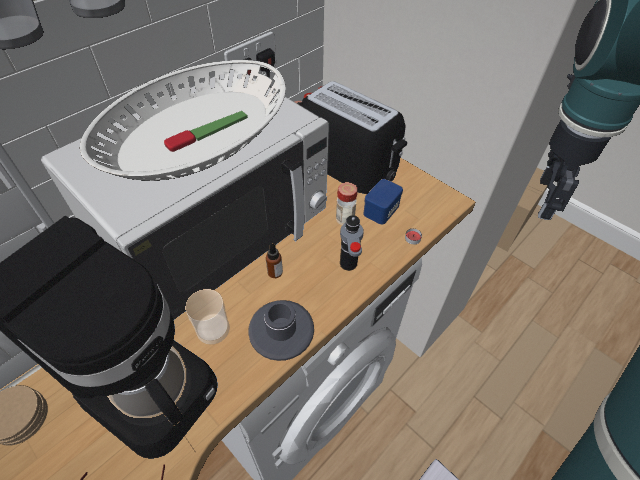

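View pics/side0.png

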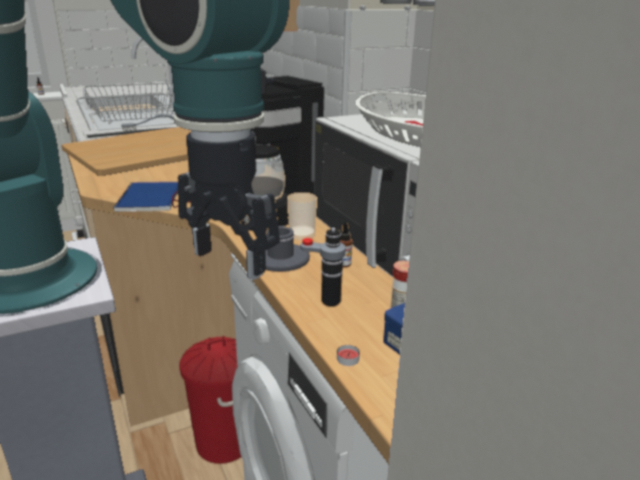

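The scene picture shows the stand (281,325), the pole with its red button (355,246) and knob (352,222), the candle (413,235), spice jar (347,200), tin (384,202), bottle (274,262) and tumbler (208,315). The microwave stands behind them.

```bash
python3 - <<'E'
from h import *
P=np.load("scene0.npy")
for n,(u,v) in dict(base=(262,338),base2=(300,345),mouthL=(266,318),mouthR=(294,318),floor=(280,325),btn=(355,246),knob=(352,222),leg=(349,262),candle=(413,235),spice=(347,188),tin=(384,190),bot=(274,250),tumb=(208,330),mwdoor=(240,240),mwtop=(300,120),edge=(396,283),edge2=(470,203),handle=(296,205),panel=(318,190),wall=(430,200)).items(): print(n,P[v,u].round(4))
# stand: points z 5..20mm
def pts(c,r,z0,z1):
    m=(np.hypot(P[...,0]-c[0],P[...,1]-c[1])<r)&(P[...,2]>z0)&(P[...,2]<z1); return P[m]
c=P[338,262][:2]
Q=pts(c,.16,.060,.075); print("mouth",len(Q),Q.min(0),Q.max(0))
Q=pts(c,.16,.007,.016); print("base",len(Q),Q.min(0),Q.max(0),Q.mean(0))
im=cv2.imread("pics/scene0.png")
b=im[...,2].astype(int)-im[...,1]
for r in((340,235,366,260),):
    m=np.zeros(b.shape,bool); m[r[1]:r[3],r[0]:r[2]]=1; m&=b>80
    Q=P[m]; print("btn",len(Q),np.nanmedian(Q,0),np.nanmin(Q,0),np.nanmax(Q,0))
k=np.zeros(b.shape,bool);k[212:280,335:368]=1
Q=P[k]
for z0 in np.arange(0,.16,.01):
    q=Q[(Q[:,2]>=z0)&(Q[:,2]<z0+.01)&(np.hypot(Q[:,0]-P[262,349,0],Q[:,1]-P[262,349,1])<.09)]
    if len(q): print(round(z0,2),len(q),q.min(0).round(3),q.max(0).round(3),np.median(q,0).round(3))
cv2.imwrite("pics/crop.png",cv2.resize(im[170:370,180:440],None,fx=3,fy=3,interpolation=cv2.INTER_CUBIC)[:600])
E
```

```text
base [ 0.5169 -0.0935  0.012 ]
base2 [ 0.4535 -0.136   0.0117]
mouthL [ 0.5196 -0.1117  0.0646]
mouthR [ 0.4827 -0.1497  0.0633]
floor [ 0.4891 -0.1199  0.0664]
btn [ 0.4858 -0.3201  0.1291]
knob [ 0.5191 -0.3459  0.1531]
leg [ 0.5088 -0.3369  0.0381]
candle [ 0.468  -0.5206  0.0092]
spice [ 0.6217 -0.4485  0.1061]
tin [ 0.5825 -0.5419  0.063 ]
bot [ 0.6173 -0.221   0.0864]
tumb [ 0.5803 -0.0206  0.0579]
mwdoor [ 0.6694 -0.1775  0.1114]
mwtop [ 0.7151 -0.3945  0.269 ]
edge [ 0.4411 -0.4439 -0.0847]
edge2 [ 4.331e-01 -7.181e-01 -1.000e-04]
handle [ 0.6303 -0.2985  0.154 ]
panel [ 0.6724 -0.4061  0.0936]
wall [ 0.512  -0.6546 -0.0009]
mouth 943 [ 0.47847001 -0.22242823  0.0600119 ] [0.67198317 0.06542666 0.07497066]
base 2321 [ 0.44310808 -0.2233021   0.00700429] [0.63809585 0.06377246 0.01596312] [ 0.50776519 -0.11714691  0.01135318]
btn 78 [ 0.48525242 -0.31886737  0.12932493] [ 0.47717033 -0.33010829  0.12240931] [ 0.49515297 -0.30999545  0.1333245 ]
0.0 332 [ 0.466 -0.423  0.   ] [ 0.586 -0.306  0.01 ] [ 0.511 -0.353  0.001]
0.01 47 [ 0.502 -0.361  0.01 ] [ 0.533 -0.331  0.02 ] [ 0
[... 399 characters left out ...]
.064]
0.07 21 [ 0.514 -0.338  0.07 ] [ 0.536 -0.331  0.08 ] [ 0.521 -0.334  0.076]
0.08 24 [ 0.506 -0.364  0.08 ] [ 0.535 -0.331  0.09 ] [ 0.522 -0.333  0.085]
0.09 20 [ 0.504 -0.361  0.09 ] [ 0.535 -0.331  0.099] [ 0.524 -0.333  0.094]
0.1 12 [ 0.499 -0.361  0.104] [ 0.537 -0.329  0.109] [ 0.521 -0.33   0.107]
0.11 118 [ 0.472 -0.373  0.11 ] [ 0.541 -0.307  0.12 ] [ 0.499 -0.328  0.118]
0.12 306 [ 0.474 -0.374  0.12 ] [ 0.546 -0.306  0.13 ] [ 0.507 -0.337  0.122]
0.13 74 [ 0.476 -0.356  0.13 ] [ 0.533 -0.311  0.14 ] [ 0.509 -0.339  0.132]
0.14 49 [ 0.509 -0.364  0.141] [ 0.531 -0.338  0.15 ] [ 0.514 -0.342  0.145]
0.15 109 [ 0.51  -0.363  0.15 ] [ 0.534 -0.338  0.16 ] [ 0.521 -0.35   0.153]
```

View pics/crop.png

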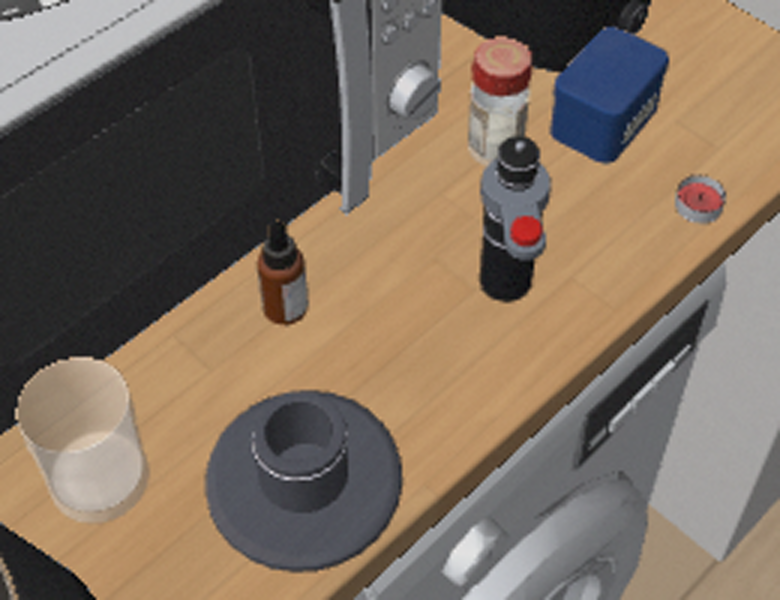

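The crop confirms the knob, with the paddle and button pointing towards the robot and the stand. Everything round the stand is clear.

```bash
cat >> h.py <<'E'
from scipy.optimize import least_squares
def fit(P,c,rmax,z0,z1,r):
    """circle centre of known radius r through points of outward surface"""
    m=(np.hypot(P[...,0]-c[0],P[...,1]-c[1])<rmax)&(P[...,2]>z0)&(P[...,2]<z1); Q=P[m][:,:2]
    s=least_squares(lambda p:np.hypot(*(Q-p).T)-r,c,loss="soft_l1",f_scale=.001)
    return s.x.round(4),len(Q),np.sqrt(np.mean(s.fun**2)).round(4)
def rows(pos,rot,opening=None,n=8):
    """shift (cm) and rotvec from the present measured pose to a goal, in tool axes"""
    s=env.read_state(); A=R.from_euler('xyz',s["tool_rot"])
    print("turn",(A.inv()*R.from_euler('xyz',rot)).as_rotvec().round(4),"shift",(A.inv().apply(np.array(pos)-s["tool_pos"])*100).round(3))
E
python3 - <<'E'
from h import *
for n in("scene","side"):
    P=np.load(n+"0.npy");print(n)
    print("socket wall",fit(P,[.509,-.12],.05,.022,.058,.030))
    e=P[(np.hypot(P[...,0]-.509,P[...,1]+.12)<.09)&(P[...,2]>.009)&(P[...,2]<.015)]
    (c,r)=cv2.minEnclosingCircle(e[:,:2].astype(np.float32));print("base",c,r)
    e=P[(np.hypot(P[...,0]-.509,P[...,1]+.12)<.045)&(P[...,2]>.064)&(P[...,2]<.071)]
    (c,r)=cv2.minEnclosingCircle(e[:,:2].astype(np.float32));print("rim",c,r)
    print("leg",fit(P,[.521,-.35],.04,.012,.095,.020))
    print("knob",fit(P,[.521,-.35],.03,.128,.149,.014))
c=env.camera("wrist");print(np.round(c["tool_from_camera"],3))
rows([.521,-.35,.25],[np.pi,0,np.radians(-42)]);rows([.521,-.35,.25],[np.pi,0,np.radians(138)])
E
```

```text
scene
socket wall (array([ 0.5076, -0.1352]), 446, np.float64(0.0051))
base (0.5080122351646423, -0.135651633143425) 0.0655619353055954
rim (0.5081488490104675, -0.13569247722625732) 0.03035271167755127
leg (array([ 0.5232, -0.3527]), 302, np.float64(0.0008))
knob (array([ 0.523 , -0.3526]), 90, np.float64(0.0009))
side
socket wall (array([ 0.5113, -0.1377]), 335, np.float64(0.003))
base (0.5165640115737915, -0.14807727932929993) 0.06344678997993469
rim (0.5116821527481079, -0.1383359730243683) 0.02951434999704361
leg (array([ 0.5256, -0.354 ]), 809, np.float64(0.0012))
knob (array([ 0.5258, -0.3539]), 159, np.float64(0.0013))
[[-0.     0.954  0.3    0.077]
 [ 1.     0.    -0.     0.002]
 [-0.     0.3   -0.954 -0.124]
 [ 0.     0.     0.     1.   ]]
turn [-4.0000e-04  3.0000e-04  1.1678e+00] shift [ 3.2512e+01 -8.8010e+00  7.0000e-03]
turn [-4.0000e-04 -4.0000e-04 -1.9738e+00] shift [ 3.2512e+01 -8.8010e+00  7.0000e-03]
```

play_rows(motion=[[0,0,-0.14,4,-1,0,100],[0,0,-0.29,8,-2,0,100],[0,0,-0.44,12.5,-3.2,0,100],[0,0,-0.59,17,-4.4,0,100],[0,0,-0.74,21.5,-5.5,0,100],[0,0,-0.89,26,-6.7,0,100],[0,0,-1.04,30,-7.7,0,100],[0,0,-1.18,32.65,-8.4,0,100]], grip_force=40)

```text
t: 1.1
tool_pos: [0.5262, -0.3504, 0.2503]
tool_rot: [3.141, -0.001, 1.624]
contact_force: [-0.2, -0.9, -0.2]
opening: 0.0852
grip_force: 0.0
```

play_rows(motion=[[0,0,-0.14,0,0,0,100],[0,0,-0.28,0,0,0,100],[0,0,-0.42,0,0,0,100],[0,0,-0.56,0,0,0,100],[0,0,-0.7,0,0,0,100],[0,0,-0.79,0,0,0,100],[0,0,-0.79,0,0,0,100],[0,0,-0.79,0,0,0,100]])

```text
t: 1.9
tool_pos: [0.5239, -0.3532, 0.2502]
tool_rot: [3.142, -0.0, 2.402]
contact_force: [-0.6, 0.2, -0.1]
opening: 0.0857
grip_force: 0.0
```

```bash
python3 - <<'E'
from h import *
im,P,s=cloud("wrist");cv2.imwrite("pics/w1.png",im)
print(s["t"],s["tool_pos"],s["tool_rot"],s["q"].round(2),s["contact_force"])
print("knob",fit(P,[.524,-.353],.02,.12+.008,.149,.014))
m=(np.hypot(P[...,0]-.524,P[...,1]+.353)<.02)&(abs(P[...,2]-.153)<.003);e=P[m];print(len(e));
if len(e): print(cv2.minEnclosingCircle(e[:,:2].astype(np.float32)),np.median(e,0))
h=cv2.cvtColor(im,cv2.COLOR_BGR2HSV);m=((h[...,0]<8)|(h[...,0]>172))&(h[...,1]>170)&(h[...,2]>90)&(abs(P[...,2]-.128)<.006)
print("btn",m.sum(),np.median(P[m],0),cv2.minEnclosingCircle(P[m][:,:2].astype(np.float32)))
E
```

```text
1.9 [ 0.52390506 -0.35321109  0.25017694] [ 3.14153674e+00 -2.26288616e-04  2.40158892e+00] [ 0.91  0.47 -0.5   1.58  0.24  1.15  1.19] [-0.61166499  0.22878497 -0.10550929]
knob (array([ 0.5221, -0.3511]), 319, np.float64(0.0002))
1389
((0.5217236876487732, -0.35063859820365906), 0.014176605269312859) [ 0.52059543 -0.34976517  0.15286027]
btn 810 [ 0.48533183 -0.31949315  0.12931049] ((0.4855615496635437, -0.3195020854473114), 0.01021838840097189)
```

View pics/w1.png

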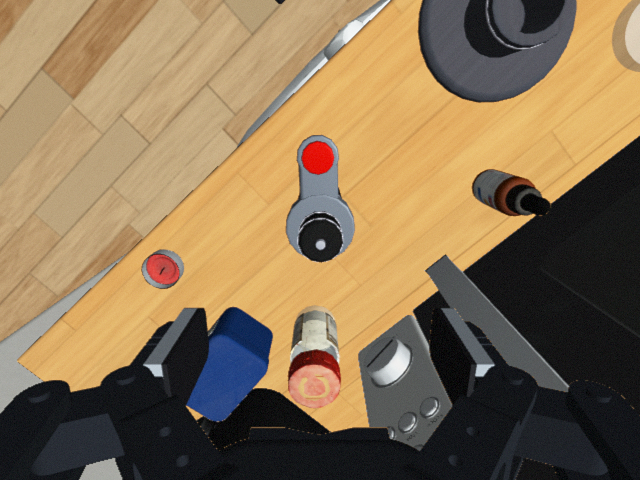

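The wrist picture shows the knob (320,240) and the button (317,157), with nothing standing where the fingers come down. I go down over the knob.

play_rows(motion=[[0,0,-0.025,0.3,0,1.5,100],[0,0,-0.025,0.3,0,3.5,100],[0,0,-0.025,0.3,0,5.5,100],[0,0,-0.025,0.3,0,7.5,100],[0,0,-0.025,0.3,0,9,100],[0,0,-0.025,0.3,0,10,100],[0,0,-0.025,0.3,0,10.3,100],[0,0,-0.025,0.3,0,10.3,100]])

```text
t: 2.75
tool_pos: [0.5219, -0.351, 0.1472]
tool_rot: [3.142, -0.0, 2.43]
contact_force: [0.6, 0.0, 0.5]
opening: 0.0852
grip_force: 0.0
```

play_rows(motion=[[0,0,0,0,0,0,40],[0,0,0,0,0,0,20],[0,0,0,0,0,0,20],[0,0,0,0,0,0,20],[0,0,0,0,0,0,20],[0,0,0,0,0,0,20],[0,0,0,0,0,0,20],[0,0,0,0,0,0,20]], grip_force=60)

```text
t: 3.55
tool_pos: [0.5219, -0.3511, 0.1477]
tool_rot: [-3.142, 0.0, 2.43]
contact_force: [-1.6, 1.5, 8.1]
opening: 0.0262
grip_force: 59.3
```

play_rows(motion=[[0,0,0,0,0,-0.5,20],[0,0,0,0,0,-1.5,20],[0,0,0,0,0,-3,20],[0,0,0,0,0,-4.5,20],[0,0,0,0,0,-6,20],[0,0,0,0,0,-7.5,20],[0,0,0,0,0,-8.5,20],[0,0,0,0,0,-8.5,20]])

```text
t: 4.35
tool_pos: [0.5223, -0.3514, 0.234]
tool_rot: [3.142, 0.002, 2.43]
contact_force: [1.1, -0.7, -5.3]
opening: 0.0255
grip_force: 61.8
```

```bash
python3 - <<'E'
from h import *
s=env.read_state();print(s["tool_pos"],s["contact_force"],s["moment"],s["opening"])
for n in("scene","side","wrist"):
    im,P,s=cloud(n);cv2.imwrite(f"pics/{n}2.png",im);x,y,z=s["tool_pos"]
    print(n,"leg",[fit(P,[x,y],.04,a,a+.04,.020) for a in(.10,.15)])
    try:
        print("socket wall",fit(P,[.507,-.135],.05,.022,.058,.030))
        e=P[(np.hypot(P[...,0]-.508,P[...,1]+.136)<.045)&(P[...,2]>.064)&(P[...,2]<.071)]
        print("rim",len(e),cv2.minEnclosingCircle(e[:,:2].astype(np.float32)))
    except Exception as e:print(e)
rows([.5072,-.1344,.2326],[np.pi,0,2.43])
E
```

```text
[ 0.52228481 -0.35138438  0.23399403] [ 1.09112751 -0.72731774 -5.29454671] [-0.06548681  0.01721511  0.01831056] 0.025496719297584933
scene leg [(array([ 0.5182, -0.3484]), 234, np.float64(0.0008)), (array([ 0.5177, -0.348 ]), 107, np.float64(0.0009))]
socket wall (array([ 0.5078, -0.135 ]), 449, np.float64(0.0052))
rim 338 ((0.5083144307136536, -0.13554443418979645), 0.030265269801020622)
side leg [(array([ 0.52  , -0.3495]), 426, np.float64(0.0012)), (array([ 0.5197, -0.3496]), 452, np.float64(0.0013))]
socket wall (array([ 0.5116, -0.1378]), 441, np.float64(0.0031))
rim 181 ((0.5107790231704712, -0.13743329048156738), 0.03167704492807388)
wrist leg [(array([ 0.5218, -0.35  ]), 1, np.float64(0.0)), (array([ 0.5188, -0.3489]), 36, np.float64(0.0001))]
socket wall (array([ 0.503 , -0.1388]), 2450, np.float64(0.0037))
rim 1879 ((0.5128511190414429, -0.13936913013458252), 0.030071966350078583)
turn [-0.0002 -0.001  -0.0002] shift [15.228 15.469 -0.088]
```

```bash
python3 - <<'E'
from h import *
a=cv2.imread("pics/side2.png")[130:330,230:430];b=cv2.imread("pics/scene2.png")[130:330,250:450];
cv2.imwrite("pics/c2.png",cv2.resize(np.hstack([a,b]),None,fx=2,fy=2,interpolation=cv2.INTER_CUBIC))
for n in("scene","side"):
    im,P,s=cloud(n)
    for a in np.arange(.09,.24,.01):
        q=P[(np.hypot(P[...,0]-.52,P[...,1]+.35)<.03)&(P[...,2]>a)&(P[...,2]<a+.01)]
        if len(q)>5: print(n,a.round(2),fit(P,[.52,-.35],.035,a,a+.01,.020 if a<.2 else .024),np.median(q,0).round(4))
E
```

```text
scene 0.09 (array([ 0.517 , -0.3476]), 58, np.float64(0.0008)) [ 0.5047 -0.3322  0.0951]
scene 0.1 (array([ 0.5168, -0.3473]), 55, np.float64(0.0008)) [ 0.5063 -0.3315  0.1053]
scene 0.11 (array([ 0.5172, -0.3476]), 61, np.float64(0.0008)) [ 0.5039 -0.3328  0.1144]
scene 0.12 (array([ 0.517 , -0.3478]), 63, np.float64(0.0008)) [ 0.5052 -0.3321  0.1254]
scene 0.13 (array([ 0.5169, -0.3477]), 62, np.float64(0.0008)) [ 0.5064 -0.3317  0.1351]
scene 0.14 (array([ 0.5166, -0.3478]), 42, np.float64(0.0008)) [ 0.5095 -0.3301  0.1447]
scene 0.15 (array([ 0.5172, -0.3474]), 32, np.float64(0.0009)) [ 0.5127 -0.3287  0.1544]
scene 0.16 (array([ 0.5161, -0.3475]), 30, np.float64(0.0007)) [ 0.5169 -0.3284  0.1645]
scene 0.17 (array([ 0.5165, -0.3473]), 28, np.float64(0.0008)) [ 0.5165 -0.3282  0.1749]
scene 0.18 (array([ 0.5144, -0.3472]), 12, np.float64(0.0011)) [ 0.5158 -0.3279  0.1819]
scene 0.19 (array([ 0.5131, -0.3434]), 41, np.float64(0.0017)) [ 0.5145 -0.325   0.1952]
scene 0.2 (array([ 0.5154, -0.3465]), 240, np.float64(0.0049)) [ 0.5061 -0.3366  0.2051]
scene 0.21 (array([ 0.5247, -0.35
[... 863 characters left out ...]
.16 (array([ 0.5189, -0.3497]), 120, np.float64(0.0013)) [ 0.5092 -0.366   0.1652]
side 0.17 (array([ 0.5191, -0.3495]), 114, np.float64(0.0014)) [ 0.5099 -0.3655  0.1748]
side 0.18 (array([ 0.519 , -0.3498]), 96, np.float64(0.0015)) [ 0.51   -0.3665  0.1839]
side 0.19 (array([ 0.5164, -0.3533]), 145, np.float64(0.0027)) [ 0.5064 -0.3693  0.195 ]
side 0.2 (array([ 0.5163, -0.3505]), 257, np.float64(0.0056)) [ 0.5096 -0.3596  0.2054]
side 0.21 (array([ 0.5233, -0.3487]), 55, np.float64(0.0056)) [ 0.511  -0.3631  0.2164]
side 0.22 (array([ 0.5164, -0.3499]), 99, np.float64(0.0054)) [ 0.5083 -0.3694  0.2253]
side 0.23 (array([ 0.5159, -0.3507]), 99, np.float64(0.0051)) [ 0.5083 -0.3696  0.2346]
```

View pics/c2.png

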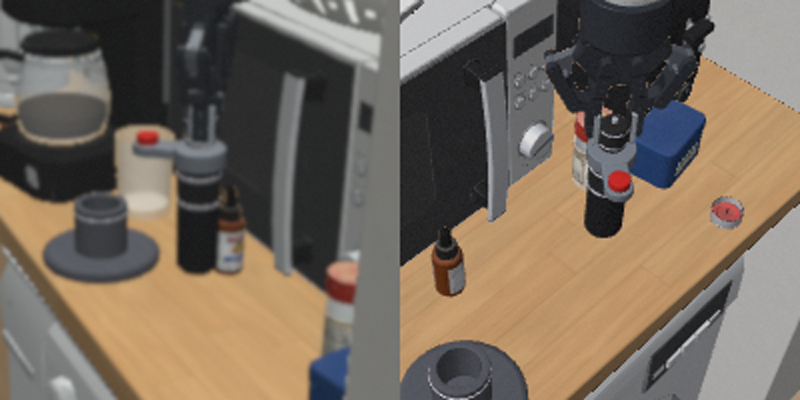

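```bash
python3 - <<'E'
from h import *
for i in range(2):
    s0=env.read_state();im,P,s=cloud("scene");print(s["t"],s["opening"],fit(P,[.52,-.35],.035,.1,.14,.020),fit(P,[.522,-.351],.04,.1,.14,.020),s["grip_force"],s["contact_force"].round(2))
    im,P,s=cloud("side");print(fit(P,[.52,-.35],.035,.1,.14,.020))
E
```

```text
4.6 0.025484759357182085 (array([ 0.5169, -0.3476]), 239, np.float64(0.0008)) (array([ 0.5169, -0.3476]), 239, np.float64(0.0008)) 61.72617310658097 [-0.12  1.03 -3.45]
(array([ 0.5195, -0.349 ]), 413, np.float64(0.0013))
4.7 0.025704310737728255 (array([ 0.5171, -0.3476]), 239, np.float64(0.0008)) (array([ 0.5171, -0.3476]), 239, np.float64(0.0008)) 61.66853863745928 [-0.53  0.88 -4.89]
(array([ 0.5197, -0.3491]), 412, np.float64(0.0013))
```

The crop shows the pole hanging upright, but about 8 mm along tool +x from where I meant to grip it, and stable. I carry it over using the visual offset from pole to socket.

play_rows(motion=[[0,0,0,1,1,0,20],[0,0,0,3,3.2,0,20],[0,0,0,5.5,5.9,0,20],[0,0,0,8,8.5,0,20],[0,0,0,10.5,11.2,0,20],[0,0,0,12.5,13.4,0,20],[0,0,0,14,15,0,20],[0,0,0,14.5,15.5,0,20]])

```text
t: 5.6
tool_pos: [0.5131, -0.1359, 0.2325]
tool_rot: [3.141, -0.0, 2.433]
contact_force: [0.2, 0.0, -5.2]
opening: 0.0259
grip_force: 62.0
```

play_rows(motion=[[0,0,0,0,0,0.2,20],[0,0,0,0,0,0.4,20],[0,0,0,0,0,0.6,20],[0,0,0,0,0,0.8,20],[0,0,0,0,0,1,20],[0,0,0,0,0,1,20],[0,0,0,0,0,1,20],[0,0,0,0,0,1,20]])

```text
t: 6.4
tool_pos: [0.5133, -0.1391, 0.2224]
tool_rot: [3.142, 0.0, 2.43]
contact_force: [-0.3, -0.1, -4.0]
opening: 0.026
grip_force: 62.0
```

```bash
python3 - <<'E'
from h import *
s=env.read_state();print(s["t"],s["tool_pos"],s["tool_rot"],s["contact_force"],s["opening"])
V=[]
for n in("scene","side"):
    im,P,s=cloud(n);cv2.imwrite(f"pics/{n}3.png",im);V.append(im[100:380,(180 if n=="scene" else 200):][:, :280])
    for a in(.085,.12,.15): print(n,"leg",a,fit(P,[.506,-.135],.04,a,a+.03,.020))
    c=fit(P,[.507,-.1355],.045,.09,.17,.02)[0]
    q=P[(np.hypot(P[...,0]-c[0],P[...,1]-c[1])<.03)&(P[...,2]>.067)];print("zs",np.histogram(q[:,2],np.arange(.06,.1,.004)))
    print("wall",fit(P,[.508,-.136],.05,.022,.058,.030))
    e=P[(np.hypot(P[...,0]-.509,P[...,1]+.137)<.09)&(P[...,2]>.009)&(P[...,2]<.015)];print(cv2.minEnclosingCircle(e[:,:2].astype(np.float32)))
cv2.imwrite("pics/c3.png",cv2.resize(np.hstack(V),None,fx=1.42,fy=1.42))
E
```

```text
6.4 [ 0.51329165 -0.13907715  0.22235214] [3.14153709e+00 1.28494899e-05 2.42975911e+00] [-0.26372726 -0.06616163 -4.04791965] 0.026001200528151663
scene leg 0.085 (array([ 0.5089, -0.1357]), 175, np.float64(0.0006))
scene leg 0.12 (array([ 0.5089, -0.1358]), 50, np.float64(0.0005))
scene leg 0.15 (array([ 0.5082, -0.1355]), 50, np.float64(0.0006))
zs (array([ 0, 51, 36,  0,  1, 14, 22, 28, 25, 21]), array([0.06 , 0.064, 0.068, 0.072, 0.076, 0.08 , 0.084, 0.088, 0.092,
       0.096, 0.1  ]))
wall (array([ 0.5091, -0.1359]), 289, np.float64(0.0031))
((0.5079452395439148, -0.13501790165901184), 0.06543269008398056)
side leg 0.085 (array([ 0.5114, -0.1372]), 230, np.float64(0.0016))
side leg 0.12 (array([ 0.5112, -0.1374]), 244, np.float64(0.0016))
side leg 0.15 (array([ 0.5111, -0.1373]), 248, np.float64(0.0017))
zs (array([ 0, 37, 28,  3, 16, 23, 31, 28, 29, 33]), array([0.06 , 0.064, 0.068, 0.072, 0.076, 0.08 , 0.084, 0.088, 0.092,
       0.096, 0.1  ]))
wall (array([ 0.5118, -0.1375]), 441, np.float64(0.0035))
((0.5108594298362732, -0.14018380641937256), 0.06641845405101776)
```

View pics/c3.png

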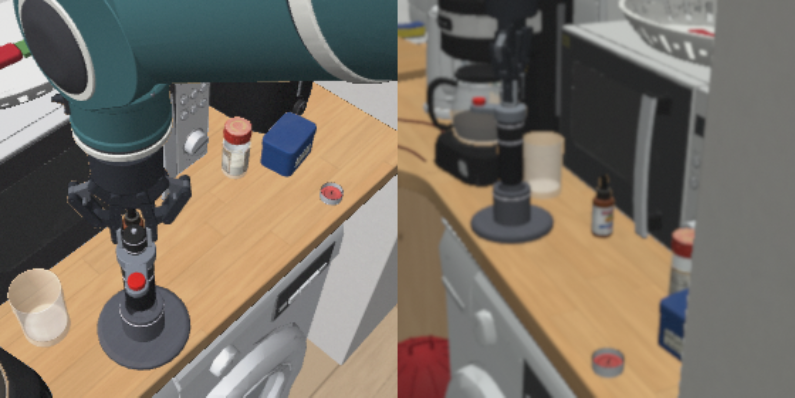

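Both views show the leg over the socket to within about 1 mm, with the foot just above the mouth. I lower it slowly.

play_rows(motion=[[0,0,0,0,0,0.2,20],[0,0,0,0,0,0.5,20],[0,0,0,0,0,0.8,20],[0,0,0,0,0,1.1,20],[0,0,0,0,0,1.4,20],[0,0,0,0,0,1.7,20],[0,0,0,0,0,2,20],[0,0,0,0,0,2,20]])

```text
t: 7.3
tool_pos: [0.5131, -0.139, 0.2018]
tool_rot: [-3.141, -0.001, 2.43]
contact_force: [-0.4, 0.1, -3.6]
opening: 0.0257
grip_force: 62.1
```

play_rows(motion=[[0,0,0,0,0,0.4,20],[0,0,0,0,0,0.9,20],[0,0,0,0,0,1.4,20],[0,0,0,0,0,1.9,20],[0,0,0,0,0,2.4,20],[0,0,0,0,0,2.9,20],[0,0,0,0,0,3.4,20],[0,0,0,0,0,3.6,20]])

```text
t: 8.1
tool_pos: [0.5131, -0.139, 0.1657]
tool_rot: [-3.141, -0.001, 2.43]
contact_force: [0.1, 0.1, -3.1]
opening: 0.0258
grip_force: 62.0
```

play_rows(motion=[[0,0,0,0,0,0.1,20],[0,0,0,0,0,0.2,20],[0,0,0,0,0,0.3,20],[0,0,0,0,0,0.4,20],[0,0,0,0,0,0.5,20],[0,0,0,0,0,0.5,20],[0,0,0,0,0,0.5,20],[0,0,0,0,0,0.5,20]])

```text
t: 8.9
tool_pos: [0.5132, -0.139, 0.1613]
tool_rot: [3.142, -0.0, 2.43]
contact_force: [-0.5, 0.1, -3.9]
opening: 0.0257
grip_force: 62.1
```

play_rows(motion=[[0,0,0,0,0,0.1,20],[0,0,0,0,0,0.15,20],[0,0,0,0,0,0.2,20],[0,0,0,0,0,0.2,20],[0,0,0,0,0,0.2,20],[0,0,0,0,0,0.2,20],[0,0,0,0,0,0.2,20],[0,0,0,0,0,0.2,20]])

```text
t: 9.7
tool_pos: [0.5136, -0.1391, 0.1597]
tool_rot: [3.141, 0.001, 2.43]
contact_force: [0.7, -0.2, 5.3]
opening: 0.0255
grip_force: 63.0
```

play_rows(motion=[[0,0,0,0,0,0,100],[0,0,0,0,0,0,100],[0,0,0,0,0,0,100],[0,0,0,0,0,0,100],[0,0,0,0,0,0,100],[0,0,0,0,0,0,100],[0,0,0,0,0,0,100],[0,0,0,0,0,0,100]])

```text
t: 10.5
tool_pos: [0.5132, -0.139, 0.1592]
tool_rot: [3.142, -0.0, 2.43]
contact_force: [-0.1, 0.3, -1.2]
opening: 0.0853
grip_force: 0.0
```

play_rows(motion=[[0,0,0,0,0,-1,100],[0,0,0,0,0,-3,100],[0,0,0,0,0,-5,100],[0,0,0,0,0,-7,100],[0,0,0,0,0,-9,100],[0,0,0,0,0,-9.5,100],[0,0,0,0,0,-9.5,100],[0,0,0,0,0,-9.5,100]])

```text
t: 11.3
tool_pos: [0.5129, -0.139, 0.2538]
tool_rot: [-3.141, -0.001, 2.43]
contact_force: [0.1, 0.1, 0.7]
opening: 0.0854
grip_force: 0.0
```

```bash
cat >> h.py <<'E'
def look(name,h0,c=(.509,-.137)):
    im,P,s=cloud("wrist");cv2.imwrite(f"pics/{name}.png",im)
    print(s["t"],s["tool_pos"],s["contact_force"].round(2))
    d=np.hypot(P[...,0]-c[0],P[...,1]-c[1])
    e=P[(d<.03)&(abs(P[...,2]-h0)<.003)]
    if len(e): print("knob top",len(e),cv2.minEnclosingCircle(e[:,:2].astype(np.float32)),np.median(e[:,2]))
    h=cv2.cvtColor(im,cv2.COLOR_BGR2HSV);m=((h[...,0]<8)|(h[...,0]>172))&(h[...,1]>170)&(h[...,2]>90)&(d<.09)&(P[...,2]>.12)
    if m.any(): print("btn",m.sum(),np.median(P[m],0).round(4),cv2.minEnclosingCircle(P[m][:,:2].astype(np.float32)))
    q=P[d<.03]; print("z hist",np.histogram(q[:,2],np.arange(.12,.24,.005)))
    return im,P,s
E
python3 - <<'E'
from h import *
look("w4",.165)
E
```

```text
11.3 [ 0.51291298 -0.13898377  0.25376014] [0.08 0.1  0.66]
knob top 1500 ((0.5107983350753784, -0.13664375245571136), 0.014066623523831367) 0.16494072754588945
btn 862 [ 0.4745 -0.1055  0.1418] ((0.4746830463409424, -0.10559279471635818), 0.01018954161554575)
z hist (array([  24,   37, 2300,   67,   78,   82,   83,   65,  910,  739,   45,
          0,    0,    0,    0,    0,    0,    0,    0,    0,    0,    0,
          0]), array([0.12 , 0.125, 0.13 , 0.135, 0.14 , 0.145, 0.15 , 0.155, 0.16 ,
       0.165, 0.17 , 0.175, 0.18 , 0.185, 0.19 , 0.195, 0.2  , 0.205,
       0.21 , 0.215, 0.22 , 0.225, 0.23 , 0.235]))
```

View pics/w4.png

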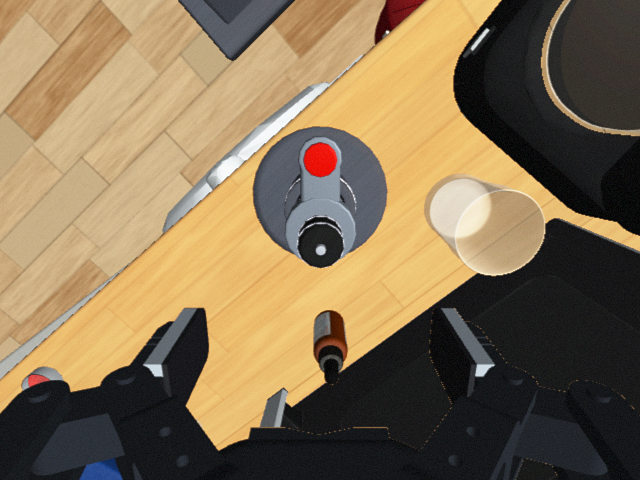

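The wrist picture shows the pole in the socket: knob (320,240), button (320,159), knob top at 0.165 m, so the foot is on the floor. Next I check for lean before pressing.

```bash
python3 - <<'E'
from h import *
for n in("scene","side"):
    im,P,s=cloud(n)
    print(n,"leg",[fit(P,[.51,-.1365],.04,a,a+.02,.020) for a in(.072,.09,.105)],"knob",fit(P,[.51,-.1365],.03,.139,.162,.014))
    h=cv2.cvtColor(im,cv2.COLOR_BGR2HSV);m=((h[...,0]<8)|(h[...,0]>172))&(h[...,1]>170)&(h[...,2]>90)&(np.hypot(P[...,0]-.475,P[...,1]+.106)<.02)&(P[...,2]>.136)
    if m.any():print("btn",np.median(P[m],0),cv2.minEnclosingCircle(P[m][:,:2].astype(np.float32)))
E
```

```text
scene leg [(array([ 0.5086, -0.1353]), 30, np.float64(0.0004)), (array([ 0.5083, -0.1351]), 37, np.float64(0.0004)), (array([ 0.505 , -0.1323]), 30, np.float64(0.0018))] knob (array([ 0.5091, -0.1353]), 120, np.float64(0.0007))
btn [ 0.47014447 -0.10278029  0.14107484] ((0.4707272946834564, -0.10341794043779373), 0.010102557949721813)
side leg [(array([ 0.5117, -0.1373]), 154, np.float64(0.0016)), (array([ 0.5114, -0.1375]), 157, np.float64(0.0015)), (array([ 0.5109, -0.1389]), 157, np.float64(0.0023))] knob (array([ 0.5114, -0.1372]), 126, np.float64(0.0018))
btn [ 0.4731768  -0.11180815  0.14242322] ((0.47257718443870544, -0.11053510010242462), 0.0091531528159976)
```

play_rows(motion=[[0,0,0,1.5,0,0,0],[0,0,0,3,0,0,0],[0,0,0,5.1,0,0,0],[0,0,0,5.1,0,0,0],[0,0,0,5.1,0,1,0],[0,0,0,5.1,0,3,0],[0,0,0,5.1,0,5,0],[0,0,0,5.1,0,6,0]], grip_force=40)

```text
t: 12.25
tool_pos: [0.4742, -0.106, 0.192]
tool_rot: [-3.141, -0.002, 2.429]
contact_force: [0.2, -0.7, 0.1]
opening: 0.0003
grip_force: 0.0
```

play_rows(motion=[[0,0,0,0,0,0.5,0],[0,0,0,0,0,1,0],[0,0,0,0,0,1.5,0],[0,0,0,0,0,2,0],[0,0,0,0,0,2.5,0],[0,0,0,0,0,2.8,0],[0,0,0,0,0,2.8,0],[0,0,0,0,0,2.8,0]])

```text
t: 13.05
tool_pos: [0.4747, -0.1057, 0.1664]
tool_rot: [3.142, -0.0, 2.43]
contact_force: [0.5, -0.8, -0.1]
opening: 0.0001
grip_force: 0.0
```

play_rows(motion=[[0,0,0,0,0,0.3,0],[0,0,0,0,0,0.5,0],[0,0,0,0,0,0.65,0],[0,0,0,0,0,0.8,0],[0,0,0,0,0,0.9,0],[0,0,0,0,0,1,0],[0,0,0,0,0,1,0],[0,0,0,0,0,1,0]])

```text
t: 13.85
tool_pos: [0.4748, -0.1058, 0.1564]
tool_rot: [3.141, 0.0, 2.43]
contact_force: [0.6, -1.2, 5.3]
opening: 0.0001
grip_force: 3.2
```

```bash
python3 - <<'E'
from h import *
for n in("scene","side"):
    im,P,s=cloud(n)
    d=np.hypot(P[...,0]-.510,P[...,1]+.1363);q=P[d<.012];print(n,s["t"],np.histogram(q[:,2],np.arange(.13,.21,.005)),s["contact_force"])
E
```

```text
scene 13.85 (array([0, 1, 0, 0, 0, 0, 0, 0, 0, 0, 0, 0, 0, 0, 0]), array([0.13 , 0.135, 0.14 , 0.145, 0.15 , 0.155, 0.16 , 0.165, 0.17 ,
       0.175, 0.18 , 0.185, 0.19 , 0.195, 0.2  , 0.205])) [ 0.64304789 -1.22976607  5.32581357]
side 13.9 (array([10, 20, 19, 21, 21, 15, 12, 10,  9,  6,  9, 29, 13,  1,  0]), array([0.13 , 0.135, 0.14 , 0.145, 0.15 , 0.155, 0.16 , 0.165, 0.17 ,
       0.175, 0.18 , 0.185, 0.19 , 0.195, 0.2  , 0.205])) [ 0.16028639  0.0407573  -0.04644952]
```

play_rows(motion=[[0,0,0,0,0,-1.5,0],[0,0,0,0,0,-4,0],[0,0,0,0,0,-7,0],[0,0,0,0,0,-10,0],[0,0,0,-1,0,-12,100],[0,0,0,-3,0,-12,100],[0,0,0,-4.7,0,-12,100],[0,0,0,-4.7,0,-12,100]])

```text
t: 14.75
tool_pos: [0.5109, -0.1377, 0.2759]
tool_rot: [3.141, -0.001, 2.428]
contact_force: [-0.6, 0.7, -0.5]
opening: 0.058
grip_force: 0.0
```

```bash
python3 - <<'E'
from h import *
look("w5",.189)
E
```

```text
14.75 [ 0.51086224 -0.13770004  0.27586625] [-0.61  0.67 -0.46]
knob top 1477 ((0.5091997981071472, -0.13556697964668274), 0.013959022238850594) 0.18868430296005262
btn 708 [ 0.4736 -0.1047  0.141 ] ((0.476285457611084, -0.12161937355995178), 0.02684551477432251)
z hist (array([  20,   26, 2034,  123,    5,    0,    0,    0,    6,  100,   71,
         79,  101, 1512,  142,    0,    0,    0,    0,    0,    0,    0,
          0]), array([0.12 , 0.125, 0.13 , 0.135, 0.14 , 0.145, 0.15 , 0.155, 0.16 ,
       0.165, 0.17 , 0.175, 0.18 , 0.185, 0.19 , 0.195, 0.2  , 0.205,
       0.21 , 0.215, 0.22 , 0.225, 0.23 , 0.235]))
```

play_rows(motion=[[0,0,0,0.25,0,1,100],[0,0,0,0.25,0,3,100],[0,0,0,0.25,0,5,100],[0,0,0,0.25,0,7,100],[0,0,0,0.25,0,8.5,100],[0,0,0,0.25,0,9.6,100],[0,0,0,0.25,0,9.9,100],[0,0,0,0.25,0,9.9,100]])

```text
t: 15.6
tool_pos: [0.5083, -0.1346, 0.1772]
tool_rot: [-3.142, -0.0, 2.43]
contact_force: [-0.4, -0.5, 1.1]
opening: 0.0852
grip_force: 0.0
```

play_rows(motion=[[0,0,0,0,0,0,60],[0,0,0,0,0,0,40],[0,0,0,0,0,0,20],[0,0,0,0,0,0,20],[0,0,0,0,0,0,20],[0,0,0,0,0,0,20],[0,0,0,0,0,0,20],[0,0,0,0,0,0,20]], grip_force=50)

```text
t: 16.4
tool_pos: [0.5085, -0.1348, 0.1774]
tool_rot: [3.141, 0.0, 2.43]
contact_force: [0.1, 0.0, 3.0]
opening: 0.0268
grip_force: 49.0
```

```bash
python3 - <<'E'
from h import *
s=env.read_state();print(s["tool_pos"],s["contact_force"],s["moment"],s["opening"])
V=[]
for n in("scene","side"):
    im,P,s=cloud(n);V.append(im[130:330,180:380] if n=="scene" else im[130:330,200:400])
    print(n,[fit(P,[.51,-.1365],.04,a,a+.02,.020) for a in(.072,.09)])
cv2.imwrite("pics/c6.png",cv2.resize(np.hstack(V),None,fx=2,fy=2,interpolation=cv2.INTER_CUBIC))
E
```

```text
[ 0.5084618  -0.13476024  0.1774007 ] [0.07321269 0.02295006 3.03106132] [ 0.28202468 -0.19110511  0.00269551] 0.026767471049717207
scene [(array([ 0.5085, -0.1354]), 28, np.float64(0.0006)), (array([ 0.5076, -0.135 ]), 32, np.float64(0.0004))]
side [(array([ 0.5116, -0.1373]), 151, np.float64(0.0017)), (array([ 0.5105, -0.1376]), 160, np.float64(0.0015))]
```

View pics/c6.png

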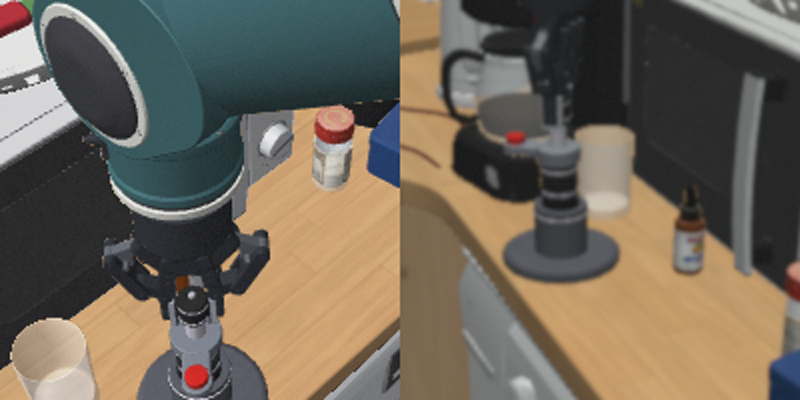

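The crop shows the jaws closed on the popped knob, with the foot in the stand. I pull slowly.

play_rows(motion=[[0,0,0,0,0,-0.3,20],[0,0,0,0,0,-0.8,20],[0,0,0,0,0,-1.3,20],[0,0,0,0,0,-1.8,20],[0,0,0,0,0,-2.3,20],[0,0,0,0,0,-2.6,20],[0,0,0,0,0,-2.6,20],[0,0,0,0,0,-2.6,20]])

```text
t: 17.3
tool_pos: [0.5083, -0.1348, 0.2033]
tool_rot: [-3.142, 0.0, 2.43]
contact_force: [0.8, 1.4, -0.4]
opening: 0.0267
grip_force: 49.3
```

play_rows(motion=[[0,0,0,0,0,-0.4,20],[0,0,0,0,0,-0.8,20],[0,0,0,0,0,-1.2,20],[0,0,0,0,0,-1.6,20],[0,0,0,0,0,-2,20],[0,0,0,0,0,-2.2,20],[0,0,0,0,0,-2.3,20],[0,0,0,0,0,-2.3,20]])

```text
t: 18.1
tool_pos: [0.5084, -0.1348, 0.2264]
tool_rot: [3.142, 0.0, 2.43]
contact_force: [0.4, 0.9, -0.8]
opening: 0.0262
grip_force: 49.3
```

```bash
cat > m.py <<'E'
from h import *
F=[];
for i in range(4):
    s=env.read_state();F.append(s["contact_force"][2]);im,P,_=cloud("scene")
im2,P2,s=cloud("side")
print("F",np.mean(F),F,s["tool_pos"],s["opening"])
for p in(P,P2):
    d=np.hypot(p[...,0]-.510,p[...,1]+.1363)
    q=p[(d<.04)&(p[...,2]>.1)];print("z",np.histogram(q[:,2],np.arange(.10,.25,.005))[0])
    e=q[(abs(q[:,2]-.134)<.0035)];print("collar top",len(e),np.median(e[:,2]) if len(e) else 0)
h=lambda i,p:(lambda H:p[((H[...,0]<8)|(H[...,0]>172))&(H[...,1]>170)&(H[...,2]>90)&(np.hypot(p[...,0]-.474,p[...,1]+.105)<.02)&(p[...,2]>.13)])(cv2.cvtColor(i,cv2.COLOR_BGR2HSV))
for i,p in((im,P),(im2,P2)):
    b=h(i,p);print("btn z",len(b),np.median(b,0) if len(b) else 0)
cv2.imwrite("pics/m.png",cv2.resize(np.hstack([im[100:300,180:380],im2[100:300,200:400]]),None,fx=2,fy=2,interpolation=cv2.INTER_CUBIC))
E
python3 m.py
```

```text
F -1.1458056912304109 [np.float64(-0.8184522073370464), np.float64(-1.3996517614805988), np.float64(-1.2229210625622966), np.float64(-1.1421977335417015)] [ 0.50825927 -0.13476895  0.22615475] 0.026362815928986923
z [ 11   4   1   3  16  19 387  59  16  16  12  15  17  17  17  18  12  19
  16  19   8   8  37  52  65  51  68 189  47]
collar top 422 0.13330482932537024
z [ 36  40  46  23  47  70 131  76  25  19  16  20  16  18  21  18  20  22
  20  20  17  12  28  34  36  43  38  44  38]
collar top 191 0.13457658434174186
btn z 108 [ 0.470088   -0.10254022  0.14051804]
btn z 28 [ 0.47180333 -0.11216138  0.14142221]
```

play_rows(motion=[[0,0,0,0,0,-0.05,20],[0,0,0,0,0,-0.1,20],[0,0,0,0,0,-0.1,20],[0,0,0,0,0,-0.1,20],[0,0,0,0,0,-0.1,20],[0,0,0,0,0,-0.1,20],[0,0,0,0,0,-0.1,20],[0,0,0,0,0,-0.1,20]])

```text
t: 19.15
tool_pos: [0.5083, -0.1348, 0.2273]
tool_rot: [3.142, -0.0, 2.43]
contact_force: [0.7, 0.4, -2.1]
opening: 0.0264
grip_force: 49.3
```

```bash
python3 m.py|grep -v ^z
```

```text
F -1.148904405690565 [np.float64(-2.0871643477877164), np.float64(-0.8212071607329118), np.float64(-1.4927807009372502), np.float64(-0.1944654133043816)] [ 0.50830616 -0.13477718  0.22727131] 0.026594019720692242
  18  15  16   0  22  58  54  65  61 200  49]
collar top 428 0.13342740947069226
  18  24  20  10  24  32  38  39  37  48  39]
collar top 186 0.13437584337059422
btn z 107 [ 0.46959611 -0.10240493  0.1405464 ]
btn z 28 [ 0.47247504 -0.11204354  0.1412973 ]
```

play_rows(motion=[[0,0,0,0,0,-0.05,20],[0,0,0,0,0,-0.1,20],[0,0,0,0,0,-0.1,20],[0,0,0,0,0,-0.1,20],[0,0,0,0,0,-0.1,20],[0,0,0,0,0,-0.1,20],[0,0,0,0,0,-0.1,20],[0,0,0,0,0,-0.1,20]])

```text
t: 20.2
tool_pos: [0.5083, -0.1348, 0.2283]
tool_rot: [-3.142, -0.0, 2.43]
contact_force: [-0.7, 0.9, -1.2]
opening: 0.0265
grip_force: 49.3
```

```bash
python3 m.py|grep -v ^z
```

```text
F -0.7622156596439259 [np.float64(-1.195331363516244), np.float64(0.007275715471693256), np.float64(-0.36936155628595246), np.float64(-1.4914454342452004)] [ 0.50831457 -0.13475139  0.22825904] 0.026479337096463024
  17  16  16   2  18  54  61  59  52 185  71]
collar top 425 0.13346550132821045
  20  21  23   7  24  31  37  39  36  47  42]
collar top 189 0.13428722251914316
btn z 105 [ 0.46993439 -0.1024457   0.1407153 ]
btn z 28 [ 0.4724405  -0.11272091  0.14117947]
```

View pics/m.png

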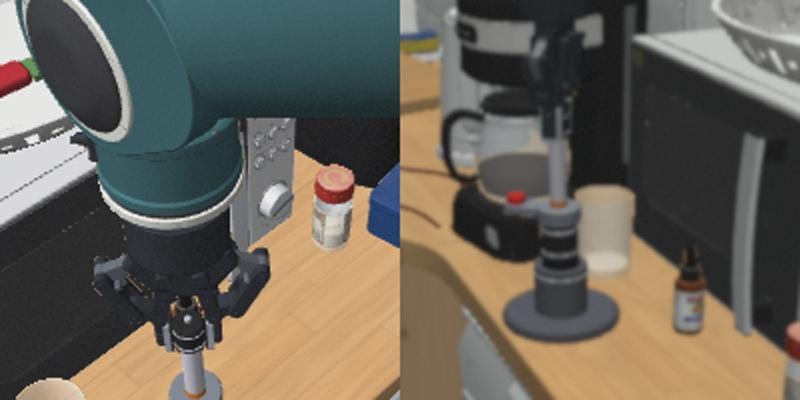

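The picture shows the tube out with the orange ring just above the collar, and the foot still in the stand. I creep on until the end stop is felt.

play_rows(motion=[[0,0,0,0,0,-0.03,20],[0,0,0,0,0,-0.07,20],[0,0,0,0,0,-0.07,20],[0,0,0,0,0,-0.07,20],[0,0,0,0,0,-0.07,20],[0,0,0,0,0,-0.07,20],[0,0,0,0,0,-0.07,20],[0,0,0,0,0,-0.07,20]])

```text
t: 21.25
tool_pos: [0.5083, -0.1348, 0.229]
tool_rot: [-3.142, -0.0, 2.43]
contact_force: [-0.2, 0.0, -1.3]
opening: 0.026
grip_force: 49.3
```

```bash
python3 m.py|grep -v ^z
```

```text
F -1.1183844456070509 [np.float64(-1.3100384547969937), np.float64(-1.085518359394501), np.float64(-1.077691754576366), np.float64(-1.0002892136603425)] [ 0.50830987 -0.13475684  0.22896662] 0.026170367509692254
  18  18  15   2  14  52  58  58  57 161 104]
collar top 424 0.13340516033262984
  19  19  20  15  23  28  41  37  31  48  44]
collar top 184 0.13451233168177462
btn z 107 [ 0.4695666  -0.10231327  0.14075898]
btn z 30 [ 0.47217276 -0.11255628  0.14127156]
```

play_rows(motion=[[0,0,0,0,0,-0.03,20],[0,0,0,0,0,-0.07,20],[0,0,0,0,0,-0.07,20],[0,0,0,0,0,-0.07,20],[0,0,0,0,0,-0.07,20],[0,0,0,0,0,-0.07,20],[0,0,0,0,0,-0.07,20],[0,0,0,0,0,-0.07,20]])

```text
t: 22.3
tool_pos: [0.5083, -0.1348, 0.2297]
tool_rot: [-3.142, -0.0, 2.43]
contact_force: [-0.9, 0.5, -5.7]
opening: 0.0267
grip_force: 49.5
```

```bash
python3 m.py|grep -v ^z
```

```text
F -5.965735227905426 [np.float64(-5.667492395887649), np.float64(-6.509637999191566), np.float64(-6.733821153241463), np.float64(-4.951989363301027)] [ 0.50828854 -0.13478534  0.22965905] 0.026324500445616336
  17  20  17   6   3  48  62  60  56 140 123]
collar top 438 0.13399094415058294
  18  21  21  15  18  27  42  34  38  43  43]
collar top 194 0.13478521357796397
btn z 108 [ 0.46883789 -0.10222641  0.14150287]
btn z 30 [ 0.47258435 -0.11239173  0.14206237]
```

play_rows(motion=[[0,0,0,0,0,-0.03,20],[0,0,0,0,0,-0.07,20],[0,0,0,0,0,-0.07,20],[0,0,0,0,0,-0.07,20],[0,0,0,0,0,-0.07,20],[0,0,0,0,0,-0.07,20],[0,0,0,0,0,-0.07,20],[0,0,0,0,0,-0.07,20]])

```text
t: 23.35
tool_pos: [0.5083, -0.1348, 0.2304]
tool_rot: [-3.142, -0.0, 2.43]
contact_force: [0.4, -0.0, -4.5]
opening: 0.0265
grip_force: 49.5
```

```bash
python3 m.py|grep -v ^z
```

```text
F -5.192555983799769 [np.float64(-4.540052440523676), np.float64(-5.506719651549352), np.float64(-5.1118936708088185), np.float64(-5.611558172317231)] [ 0.50830686 -0.13478442  0.23036579] 0.02680513105459176
  18  18  18   6   6  42  62  52  60 102 167]
collar top 427 0.1345272232213659
  21  21  19  17  11  30  39  39  37  38  48]
collar top 192 0.13538808629615154
btn z 107 [ 0.46946325 -0.10300699  0.14198021]
btn z 30 [ 0.47212864 -0.11209581  0.14266891]
```

The force jump and a collar rise of about 1.2 mm show the stop is at TCP z ≈ 0.2290, so I ease back down to let the foot seat.

play_rows(motion=[[0,0,0,0,0,0.05,20],[0,0,0,0,0,0.1,20],[0,0,0,0,0,0.13,20],[0,0,0,0,0,0.13,20],[0,0,0,0,0,0.13,20],[0,0,0,0,0,0.13,20],[0,0,0,0,0,0.13,20],[0,0,0,0,0,0.13,20]])

```text
t: 24.4
tool_pos: [0.5083, -0.1347, 0.2291]
tool_rot: [3.142, -0.0, 2.43]
contact_force: [-0.3, 0.6, -5.2]
opening: 0.0265
grip_force: 49.6
```

```bash
python3 m.py|grep -v ^z
```

```text
F -4.734703875689934 [np.float64(-5.23639961251281), np.float64(-5.0036686920675), np.float64(-5.269748375565532), np.float64(-3.4289988226138917)] [ 0.50833727 -0.13474553  0.22909171] 0.02625780613295739
  19  16  17   4  10  46  63  63  53 149 113]
collar top 425 0.13338364317004958
  22  17  22  16  18  35  34  39  37  42  45]
collar top 187 0.13434937536976
btn z 107 [ 0.46967106 -0.10262283  0.1405929 ]
btn z 31 [ 0.47176911 -0.11276265  0.1417932 ]
```

View pics/m.png

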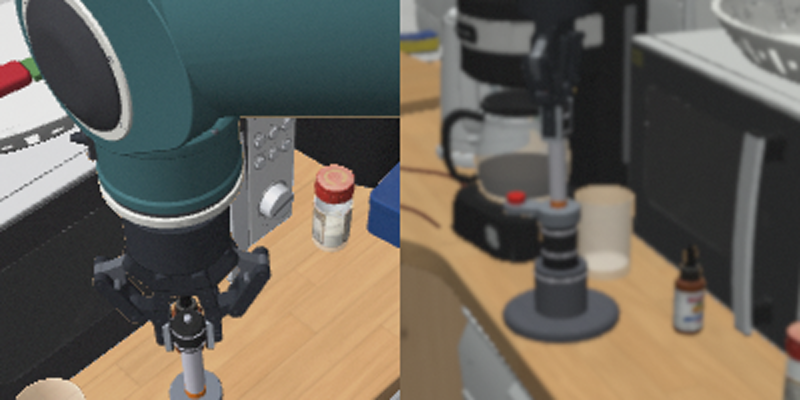

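The orange ring is showing, the collar is back at its seated height, and the tube is taut against its stop, so I hand in.

```bash
python3 -c "
from workcell import env
print(env.close_job())"
```

```text
the job is handed in; nothing more can be done
None
```

The pole stands in the socket with its foot on the floor to within about 0.2 mm. The button was pressed, and the knob is held pulled out to the second stop with the orange ring showing; the job was handed in at about 25 s of the 67 s, with no verdict shown.

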